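Lock the shaker's platform with its yoke pin

TASK

Lock the shaker for transport: push its sliding platform home so that the tongue's eye lies between the two ears of the yoke, then take the steel lock pin from its stand and pass it down through the upper ear, the eye and the lower ear, pressing until its flange rests on the upper ear. The yoke is clamped up to 14 mm to one side or the other of its middle place, so find its hole gently by feel or sight; never push harder than about 25 N on pin, yoke or platform. Let go of the pin and leave the other things on the bench where they are.

Things in the scene. Friction and masses are not known exactly. Their poses are not given: they have to be found in the camera images.
- shaker: Reciprocating shaker, fixed to the bench, turned up to 0.3 rad: white frame plate 156 x 236 x 10 mm with two rails, an aluminium platform sliding on them, and a steel yoke at one end. Origin: centre of the plate's underside, on the worktop. Its y runs along the rails; the yoke is at the -y end and the platform travels toward -y to lock. z is up.
- platform (a joint): Travel of the platform toward the yoke (shaker -y), m: 0 = farthest, 0.060 = home at its end stop, its eye in line with the yoke's holes. Starts at 0 to 0.03, stays where left, needs 2 to 3 N to slide. The platform is 150 x 90 mm, top 60 mm above the worktop, with a mat and two petri dishes stuck down (tops 75 mm above the worktop).
- push_tab (a point): On the platform: middle of the outer (+y) face of its upright push tab, 50 mm wide across the rails, 8 mm thick, from 60 to 96 mm above the worktop; this point is 80 mm above the worktop. Pushing this face toward shaker -y drives the platform home. Nothing stands behind the tab.
- eye (a point): On the platform: centre of the eye in its tongue, at the tongue's upper face. The tongue is a steel plate 8 mm thick (39 to 47 mm above the worktop) at the platform's -y side. The eye is oblong: 14 mm along the rails, 42 mm across them.
- yoke_mid (a point): A point of the frame, not of the yoke: the middle of the yoke's adjusting range, shaker x = 0, y = -0.075, at the upper ear's top face, 59 mm above the worktop. The yoke is clamped from 14 mm to one side of it to 14 mm to the other, across the rails (shaker x only), a place not reported: look, or feel with the pin's nose. Each ear has a 14 mm round hole at shaker y = -0.075.
- lower_ear_mid (a point): As yoke_mid, at the lower ear's top face, 35 mm above the worktop. Both ears are 60 mm across the rails, 40 mm along, 8 mm thick; a web joins them on the side away from the platform, with two screw heads 3 mm proud. A spring plunger in the lower ear rubs on the pin: for the last 16 mm it needs 2 to 12 N of push, does not fall home by itself, and stays where left.
- lock_pin: Plain steel lock pin, 80 mm long, about 90 g, at the start upright in the pin stand. From its origin at the nose's end, up along its own z: taper from 8 to 12 mm diameter over 12 mm, shank of 12 mm diameter to 44 mm, flange of 26 mm diameter from 44 to 48 mm, round knob of 20 mm diameter from 48 to 80 mm.
- pin_nose (a point): Centre of the small end of the pin's nose (the pin's origin).
- pin_flange (a point): On the pin's axis at the underside of its flange, 44 mm above the nose end. It rests on the upper ear when the pin is fully home; the nose is then 15 mm above the worktop.
- pin_grip (a point): On the pin's axis in its knob, 66 mm above the nose end: the place to grip.
- pin_stand: Fixed grey block 50 x 50 x 48 mm with an upright 14 mm hole through its middle. The pin stands in it with the flange's underside on the block's top, 48 mm above the worktop. Origin: centre of its underside.
- film_box: Small carton 40 x 55 x 32 mm, between the pin stand and the shaker. A bystander. Origin: centre of its underside.
- calculator: Calculator 115 x 70 x 15 mm, lying at the right. A bystander. Origin: centre of its underside.
- stain_fix: White dropper bottle with a white cap, 36 x 97 mm, behind the shaker. A bystander. Origin: centre of its underside.
- stain_blue: White dropper bottle with a blue cap, 36 x 97 mm, behind the shaker. A bystander. Origin: centre of its underside.

How it is judged:
By the outcome, as a careful person would: the job done as asked, in the order asked, and still so for the second after the job is handed in, with the robot touching nothing.
It also fails if it takes over 72 s, if anything falls off the work surface, if the arm or the gripper's body presses on something with over 40 N, if the wrist force passes 120 N, or if a joint passes its speed limit or range.

ROBOT

A 7-joint arm with a two-finger parallel gripper is mounted at the origin on a cart in front of the work surface, level with it; the furniture and walls round the work are solid. World frame = base frame: x ahead of the robot, y to its left, z up, the work surface at z = 0. Lengths are in mm, angles in rad, forces in N, time in s.
With the tool pointing down it reaches from about 350 to 900 mm from the base axis. Payload 7.2 kg.
Tool frame: the origin (TCP) lies between the finger pads; the fingertips stand 25 mm ahead of it and the grasp point (between the pads) lies 6 mm ahead of it; z points along the fingers, y is the line along which they close (so a half turn about z gives the same grasp; the last joint's range is limited). The gripper opens to 88 mm and grips with 3 to 60 N. Pads are 20 mm wide; open, the fingers measure 115 mm over their backs; the gripper's body (75 mm by 178 mm) begins 61 mm behind the grasp point.
Start: joints at [-1.389, 0.411, -0.013, 1.596, 0.006, 1.134, -0.082], TCP at [154.516, 605.602, 224.253] pointing down, gripper open.
Joint ranges: [-2.95, 2.95], [-0.29, 1.99], [-1.47, 1.44], [0.14, 2.54], [-1.03, 4.17], [0.13, 1.85], [-2.86, 2.86]. Speed limits (rad/s): [2.39, 2.39, 3.01, 3.01, 3.14, 3.14, 3.14].

INTERFACE

Orientations are given as a 3x3 rotation matrix whose columns are the frame's x, y, z axes.
In Python, from workcell import bot gives the robot as it stands. Calls block until the motion is done:
- bot.goto(position, orientation): joint-space move of the TCP to a pose.
- bot.move_linear(position, attitude=None, v=150, f_stop=None): straight line of the TCP; attitude=None keeps the orientation; v is the mean speed in mm/s. With f_stop (N) it stops when the force on the tool has changed by that much, and returns True; else False.
- bot.goto_joints(angles): joint-space move.
- bot.grip(opening, grasp_force=None): finger opening in mm; grasp_force is the grip in N (None keeps the last); returns when the fingers have stopped.
- bot.pause(seconds).
- bot.ik(position, orientation): joint angles nearest the present ones, or None.
- bot.state(): the state.
- bot.camera(name): name is "side" or "top" or "wrist"; returns the picture (400x640x3 uint8, red, green, blue); there is no depth.
- bot.camera_info(name): a dict with "intrinsics" (3x3 intrinsics, pixels), "world_from_camera" (4x4, takes a point from camera to world coordinates); the wrist camera has in their place "hand_eye" (4x4, takes a point from camera to tool coordinates, whose origin is the TCP and whose axes are the flange's). Camera axes: x right, y up, looking along -z (the intrinsics and any distortion apply to the point x, -y, -z); pixel columns grow to the right and rows downward; lengths in mm; the calibration is good to about 2 mm. The wrist camera is an equidistant fisheye: a pixel r from the principal point sees the ray r / f radians off the axis. A picture is of the moment at which its call begins: read the wrist's pose just before it. camera_info takes no time and is no camera call.
A pose or a line that the arm cannot do raises bot.IKError and nothing moves.
- bot.hand_in(): hands the job in; it is judged then, once.
The state is a dict: "time_s": time; "joint_pos": joint angles; "qd": joint speeds; "joint_torque": joint torques, N m; "tcp_pos": TCP position; "ee_rot": TCP orientation; "ft_force": force on the tool from outside, world axes, zero at the start; "wrist_torque": the same for the moment, N m; "gripper_width": finger opening in mm; "grip_force": force on a finger pad.
Only numpy, scipy, OpenCV 4.12 (cv2) and the standard library are available. Lean on these libraries where they do the work, as an engineer would, in place of code of your own. Each camera call takes 0.05 s, during which the arm holds its last target. There are 200 camera calls.

## Working session

There is one attempt and no reset: what is moved stays moved. The work goes in short steps, each a Python script; the robot and the scene stay as the last script left them, time stands still between calls to the robot, and variables do not carry over. Pictures are saved under pics/ and viewed, at most 10 in all, crops included, and the job is handed in when it is done.

```bash
mkdir -p pics; ls; python3 - <<'E'
from workcell import bot
import cv2,numpy as np
np.set_printoptions(precision=2,suppress=True)
for n in("top","side"):
    cv2.imwrite(f"pics/{n}0.png",bot.camera(n)[...,::-1]); i=bot.camera_info(n); print(n,i)
print(bot.camera_info("wrist")); s=bot.state(); print(s)
E
```

```text
pics
top {'intrinsics': array([[382.32,   0.  , 311.16],
       [  0.  , 382.32, 203.48],
       [  0.  ,   0.  ,   1.  ]]), 'world_from_camera': array([[  -0.06,    0.97,   -0.22,  307.5 ],
       [  -1.  ,   -0.06,    0.01,   -7.11],
       [  -0.  ,    0.22,    0.98, 1240.73],
       [   0.  ,    0.  ,    0.  ,    1.  ]])}
side {'intrinsics': array([[375.2 ,   0.  , 319.28],
       [  0.  , 375.2 , 199.23],
       [  0.  ,   0.  ,   1.  ]]), 'world_from_camera': array([[   0.93,    0.17,   -0.33,  227.1 ],
       [  -0.37,    0.39,   -0.84, -936.52],
       [  -0.02,    0.91,    0.42,  537.93],
       [   0.  ,    0.  ,    0.  ,    1.  ]])}
{'intrinsics': array([[309.71,   0.  , 318.72],
       [  0.  , 309.71, 197.99],
       [  0.  ,   0.  ,   1.  ]]), 'hand_eye': array([[  -0.  ,    0.97,    0.25,   69.24],
       [   1.  ,    0.  ,    0.  ,   -0.06],
       [  -0.  ,    0.25,   -0.97, -161.32],
       [   0.  ,    0.  ,    0.  ,    1.  ]])}
{'time_s': 0.1, 'joint_pos': array([-1.39,  0.41, -0.01,  1.6 ,  0.01,  1.13, -0.08]), 'qd': array([-0., -0.,  0., -0., -0., -0.,  0.]), 'joint_torque': array([  0.  , -58.91,   0.64, -29.17,  -0.05,   0.01,   0.  ]), 'tcp_pos': array([154.44, 605.16, 223.52]), 'ee_rot': array([[-0.97,  0.25, -0.  ],
       [ 0.25,  0.97, -0.  ],
       [-0.  , -0.  , -1.  ]]), 'ft_force': array([-0.88,  0.08,  0.37]), 'wrist_torque': array([0.02, 0.01, 0.01]), 'grip_force': 0.0, 'gripper_width': 87.60327915602012}
```

View pics/top0.png

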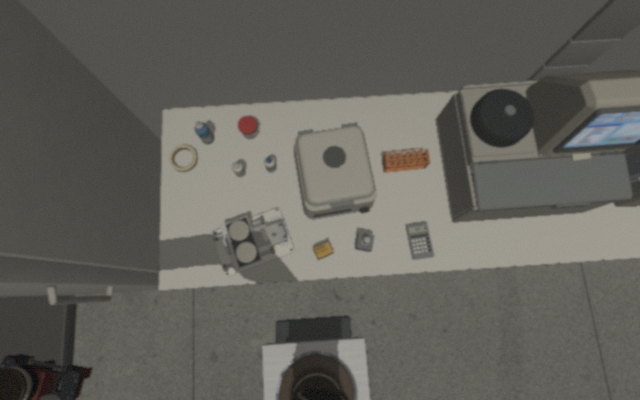

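View pics/side0.png

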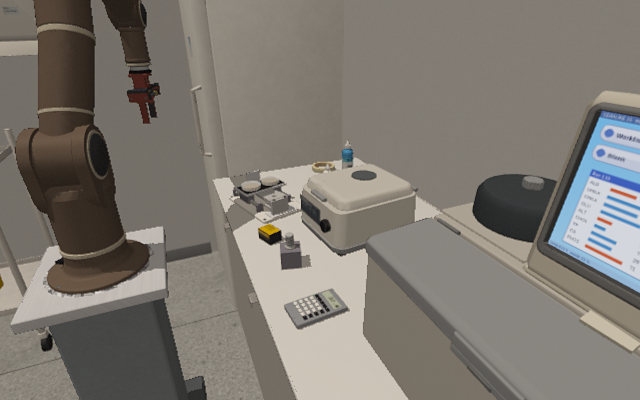

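```bash
cat > h.py <<'E'
from workcell import bot
import cv2,numpy as np
np.set_printoptions(precision=1,suppress=True)
def snap(n,f):
    s=bot.state(); im=bot.camera(n); cv2.imwrite(f"pics/{f}.png",im[...,::-1])
    np.savez(f"pics/{f}.npz",R=s["ee_rot"],p=s["tcp_pos"]); return im
def ray(n,uv,f=None):
    i=bot.camera_info(n);K=i["intrinsics"];x=(uv[0]-K[0,2])/K[0,0];y=(uv[1]-K[1,2])/K[1,1]
    if n=="wrist":
        z=np.load(f"pics/{f}.npz");T=np.eye(4);T[:3,:3]=z["R"];T[:3,3]=z["p"];T=T@i["hand_eye"]
        r=np.hypot(x,y);k=np.sin(r)/r if r>1e-9 else 1
        d=np.array([x*k,-y*k,-np.cos(r)])
    else: T=i["world_from_camera"];d=np.array([x,-y,-1.])
    return T[:3,3],T[:3,:3]@d
def onz(n,uv,z,f=None):
    o,d=ray(n,uv,f);return o+d*(z-o[2])/d[2]
def down(a):  # tool pointing down, tool x at world angle a
    c,s=np.cos(a),np.sin(a);return np.array([[c,s,0],[s,-c,0],[0,0,-1.]])
E
python3 - <<'E'
from h import *
for nm,uv,z in [("pin",(368,236),75),("stand",(365,241),48),("film",(323,251),32),("dish1",(238,231),75),("dish2",(247,253),75),("yoke",(275,232),59)]: print(nm,onz("top",uv,z))
for nm,uv,z in [("pin",(290,238),75),("yoke",(275,200),59)]: print(nm,onz("side",uv,z))
E
```

```text
pin [ 453.3 -190.1   75. ]
stand [ 441.7 -183.4   48. ]
film [420.5 -50.7  32. ]
dish1 [494.5 207.3  75. ]
dish2 [425.4 181.6  75. ]
yoke [486.5  95.3  59. ]
pin [ 442.3 -188.4   75. ]
yoke [476.3  67.9  59. ]
```

```bash
python3 - <<'E'
from h import *
for a in (np.pi,np.pi+.3,np.pi-.3,0,.3): print(a,bot.ik([450,140,280],down(a)),bot.ik([450,-188,120],down(a)))
p=bot.state()["tcp_pos"]; bot.move_linear([p[0],p[1],300])
bot.goto([450,140,280],down(np.pi+.3)); bot.pause(.2)
snap("wrist","w1"); print(bot.state()["tcp_pos"],bot.state()["time_s"],bot.state()["ft_force"])
E
```

```text
3.141592653589793 [-0.8  0.1  0.4  1.9 -0.   1.2  1.2] [-0.5  0.5  1.1  2.1 -0.6  0.9  2.5]
3.441592653589793 [-0.7  0.1  0.3  1.9 -0.   1.2  1.5] [-0.5  0.5  1.1  2.1 -0.6  0.9  2.8]
2.8415926535897933 [-0.8  0.1  0.4  1.9 -0.   1.2  0.9] [-0.4  0.4  0.9  2.1 -0.4  0.8  2. ]
0 [-1.   0.1  0.7  1.9 -0.1  1.2 -1.9] [-0.5  0.5  1.1  2.1 -0.6  0.9 -0.7]
0.3 [-1.   0.1  0.7  1.9 -0.1  1.2 -1.6] [-0.6  0.6  1.2  2.1 -0.7  0.9 -0.3]
[450.  140.5 279.9] 3.0 [-0.4  0.5 -0.3]
```

View pics/w1.png

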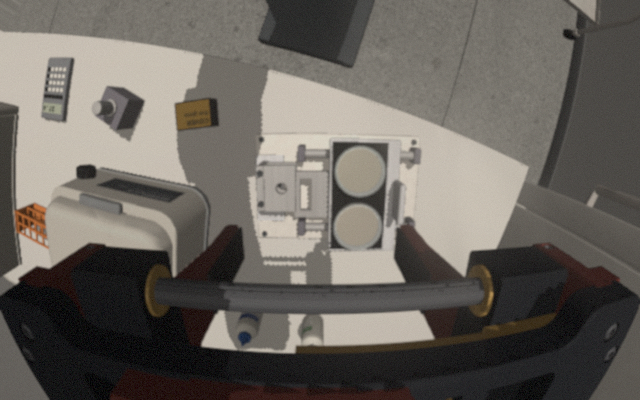

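```bash
python3 - <<'E'
import cv2
im=cv2.imread("pics/w1.png"); cv2.imwrite("pics/w1c.png",cv2.resize(im[120:260,245:435],None,fx=4.2,fy=4.2,interpolation=cv2.INTER_CUBIC))
E
```

```text
(no output)
```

View pics/w1c.png

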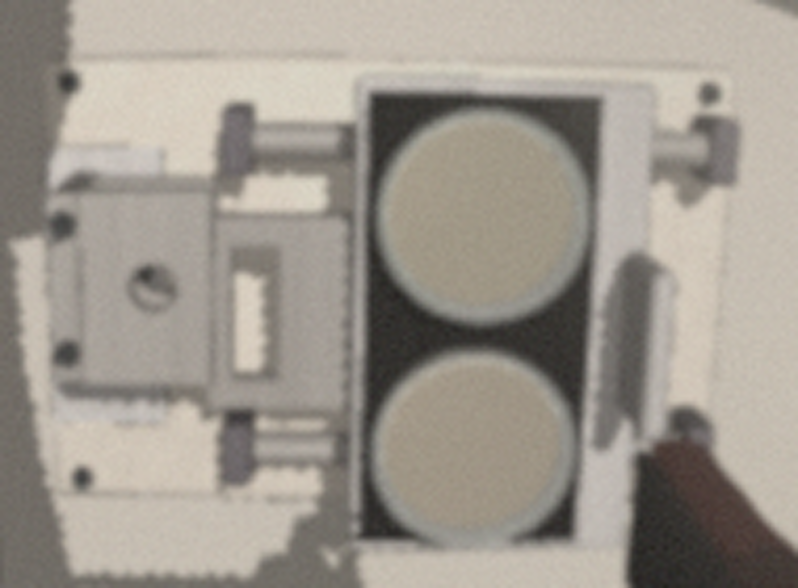

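```bash
python3 - <<'E'
from h import *
f=lambda x,y,z: onz("wrist",(245+x/4.2,120+y/4.2),z,"w1")
d1,d2=f(483,216,75),f(474,448,75); print("dishes",d1,d2,np.arctan2(*(d2-d1)[[1,0]]),(d1+d2)/2, np.linalg.norm(d2-d1))
a,b,c=f(69,82,10),f(709,93,10),f(82,478,10); print("screws",a,b,c,np.arctan2(*(b-a)[[1,0]])-np.pi/2,np.arctan2(*(c-a)[[1,0]]),np.linalg.norm(b-a),np.linalg.norm(c-a))
print("hole",f(153,287,59))
e=[f(x,y,59) for x,y in((212,180),(212,388))]; print("ear edge",e,np.arctan2(*(e[1]-e[0])[[1,0]]))
e=[f(x,y,96) for x,y in((672,272),(657,440))]; print("tab top",e)
e=[f(x,y,47) for x,y in((235,250),(232,375),(278,250))]; print("eye",e)
g=lambda u,v,z: onz("wrist",(u,v),z,"w1")
print("pin knob",g(103,108,70),"film",g(197,113,32))
p=[f(360,80,60),f(355,540,60)];print("plat edge",p,np.arctan2(*(p[1]-p[0])[[1,0]]))
E
```

```text
dishes [429.5 186.2  75. ] [497.  206.8  75. ] 0.2951058501114211 [463.2 196.5  75. ] 70.5932546335203
screws [434.8  51.7  10. ] [372.8 259.3  10. ] [569.5  91.9  10. ] 0.28985800020197194 0.28991524947719993 216.65207922111153 140.65321169339788
hole [481.6 100.6  59. ]
ear edge [array([445.1, 108.6,  59. ]), array([507.1, 126.6,  59. ])] 0.2819158010964518
tab top [array([425.4, 238.6,  96. ]), array([473. , 252.5,  96. ])]
eye [array([465.9, 121.3,  47. ]), array([504.9, 131.7,  47. ]), array([462., 134.,  47.])]
pin knob [ 441.4 -180.5   70. ] film [420.5 -43.6  32. ]
plat edge [array([403.8, 141.6,  60. ]), array([542.4, 184.2,  60. ])] 0.2980163354383896
```

```bash
cat >> h.py <<'E'
th=.29; C=np.array([471.1,175.6]); ex=np.array([np.cos(th),np.sin(th)]); ey=np.array([-ex[1],ex[0]])
def W(x,y,z): return np.r_[C+x*ex+y*ey,z]
def S(p): d=np.asarray(p)[:2]-C; return np.array([d@ex,d@ey])
D=down(th+np.pi/2)
E
python3 - <<'E'
from h import *
bot.goto(W(-1,130,180),D); bot.grip(0,30)
bot.move_linear(W(-1,115,97))
f0=bot.state()["ft_force"]
r=bot.move_linear(W(-1,20,97),v=40,f_stop=12)
s=bot.state(); print(r,S(s["tcp_pos"]),s["ft_force"]-f0,s["time_s"])
bot.move_linear(W(-1,75,97)); 
bot.move_linear(W(-1,75,260)); bot.grip(60)
bot.goto([442,-184-15,230],D); bot.pause(.15); snap("wrist","w2"); s=bot.state(); print(s["tcp_pos"],s["time_s"])
E
```

```text
True [-0.3 49.2] [ 0.1 -1.2  6.4] 8.1417
[ 442.4 -198.3  230. ] 12.55
```

View pics/w2.png

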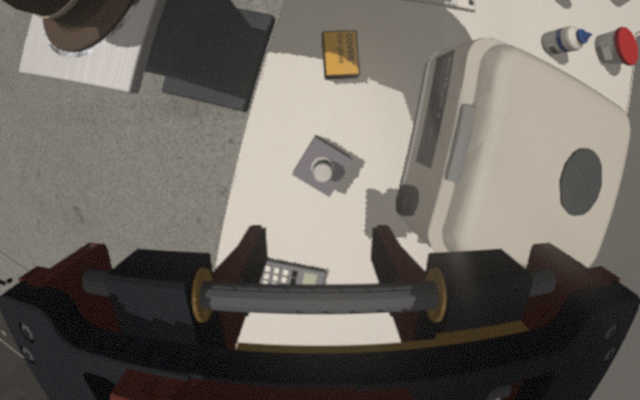

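```bash
python3 - <<'E'
from h import *
im=cv2.imread("pics/w2.png"); c=im[130:205,285:365]; cv2.imwrite("pics/w2c.png",cv2.resize(c,None,fx=7,fy=7,interpolation=cv2.INTER_CUBIC))
for uv,z in(((321,168),84),((321,169),75)): print(onz("wrist",uv,z,"w2"))
E
```

```text
[ 438.9 -178.8   84. ]
[ 439.7 -181.2   75. ]
```

View pics/w2c.png

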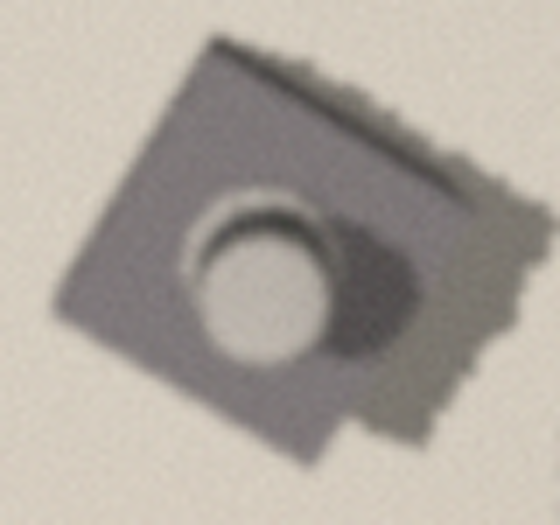

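```bash
python3 - <<'E'
from h import *
P=[onz("wrist",uv,z,"w2") for uv,z in(((322.9,172.6),84),((322.6,168.6),52),((322.4,166),48))]; print(*P)
p=(P[0]+P[1])/2
bot.goto([p[0],p[1],130],D); bot.move_linear([p[0],p[1],79],v=80,f_stop=10)
f0=bot.state()["ft_force"]; bot.grip(10,12); s=bot.state(); print(s["gripper_width"],s["grip_force"],s["ft_force"]-f0,s["tcp_pos"])
E
```

```text
[ 442.1 -182.7   84. ] [ 442.5 -183.8   52. ] [ 441.6 -181.7   48. ]
19.398743193951002 11.998807489871979 [ 1.  -0.4  0.8] [ 442.3 -183.3   79. ]
```

```bash
python3 - <<'E'
from h import *
bot.grip(10,40); s=bot.state(); p=s["tcp_pos"]; f0=s["ft_force"]; bot.move_linear([p[0],p[1],110],v=60); bot.move_linear([p[0],p[1],190],v=150); 
s=bot.state(); print(s["ft_force"]-f0,s["gripper_width"])
bot.goto(W(-11.5,-120,200),D); bot.pause(.15); im=snap("wrist","w3"); s=bot.state(); print(s["tcp_pos"],s["time_s"])
cv2.imwrite("pics/w3c.png",cv2.resize(im[60:360,170:470,::-1],None,fx=2,fy=2,interpolation=cv2.INTER_CUBIC))
E
```

```text
[ 0.1 -0.2 -3.4] 18.179887310668892
[494.4  55.6 200.1] 17.275
```

View pics/w3c.png

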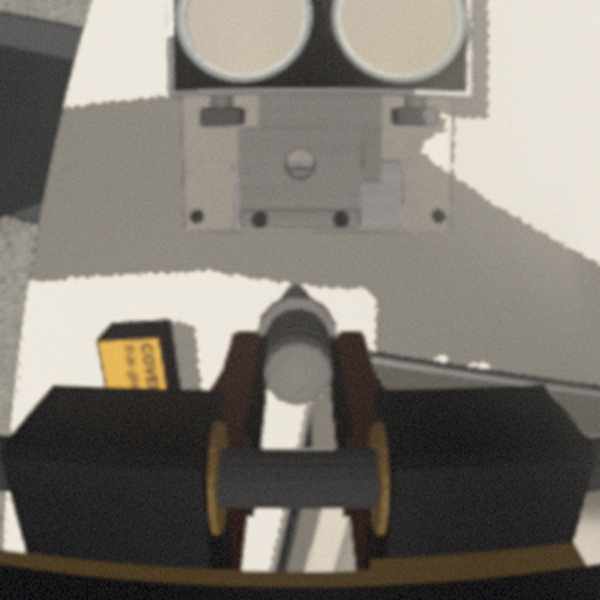

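```bash
python3 - <<'E'
from h import *
f=lambda x,y,z: S(onz("wrist",(170+x/2,60+y/2),z,"w3"))
print("hole",f(300,163,59),"plat edge",f(175,92,60),f(468,92,60),"screws",f(197,216,10),f(438,216,10),"ear",f(240,127,59),f(362,127,59),"dish mid",f(321,22,75))
s=S(np.load("pics/w3.npz")["p"]);print("tcp",s,"nose",f(295,287,125),"flange",f(297,322,125+48),"knob top",f(298,373,205))
E
```

```text
hole [-10.8 -75.3] plat edge [-71.3 -39.2] [ 72.  -38.8] screws [ -70.3 -108.9] [  69.8 -109.3] ear [-39.8 -57.4] [ 19.4 -57.6] dish mid [-1.  -8.6]
tcp [ -12.1 -121.9] nose [ -13.1 -119.3] flange [ -12.3 -117.5] knob top [ -12.  -121.3]
```

```bash
python3 - <<'E'
from h import *
bot.goto(W(-10.5,-74.8,190),D); bot.move_linear(W(-10.5,-74.8,140),v=60); bot.pause(.3)
s=bot.state(); p=s["tcp_pos"]; f0=s["ft_force"]; print(S(p),p[2],s["time_s"])
t=W(-10.5,-74.8,140); off=(t-p)*[1,1,0]
bot.move_linear(t+off,v=30); bot.pause(.2); print(S(bot.state()["tcp_pos"]))
r=bot.move_linear(W(-10.5,-74.8,112)+off,v=25,f_stop=5)
s=bot.state(); print(r,S(s["tcp_pos"]),s["tcp_pos"][2],s["ft_force"]-f0,s["wrist_torque"],s["time_s"])
E
```

```text
[-10.4 -74.7] 140.2083854807824 18.8667
[-10.6 -74.9]
False [-10.6 -74.9] 112.00977586074883 [ 2. -0.  1.] [-0.  -0.2 -0. ] 20.5833
```

```bash
python3 - <<'E'
from h import *
def go(z,v,f):
    s=bot.state();f0=s["ft_force"]; q=W(-10.7,-75,z); p=s["tcp_pos"]; q[:2]=p[:2]
    r=bot.move_linear(q,v=v,f_stop=f); s=bot.state(); print(r,S(s["tcp_pos"]),s["tcp_pos"][2],s["ft_force"]-f0,s["wrist_torque"],s["time_s"]); return r
if not go(106,20,7):
    go(86,12,17)
    bot.pause(.1); print(bot.state()["ft_force"],bot.state()["gripper_width"])
E
```

```text
False [-10.8 -74.9] 105.66448065992837 [-0.8 -0.6 -3.3] [-0.1 -0.3  0. ] 21.0333
True [-10.5 -74.9] 89.88170800699442 [-2.3  0.8 10.2] [-0.1  0.3  0. ] 22.275
[-1.4 -0.7  6.5] 18.48985068962989
```

```bash
python3 - <<'E'
from h import *
bot.grip(45); p=bot.state()["tcp_pos"]; bot.move_linear([p[0],p[1],150],v=80); bot.goto(W(-11,-135,170),D); bot.pause(.15)
im=snap("wrist","w4"); sd=bot.camera("side")
a=cv2.resize(im[40:240,220:420,::-1],(600,600),interpolation=cv2.INTER_CUBIC); b=cv2.resize(sd[160:235,225:300,::-1],(600,600),interpolation=cv2.INTER_CUBIC)
cv2.imwrite("pics/w4c.png",cv2.resize(np.hstack([a,b]),(800,400))); print(bot.state()["time_s"])
E
```

```text
24.4917
```

View pics/w4c.png

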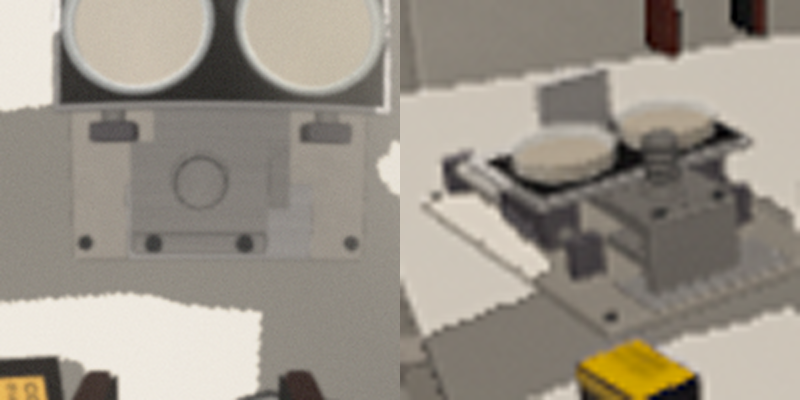

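The wrist half of the picture shows the knob and flange centred over the ear at crop (200,182). The side half shows the pin upright in the yoke. I can't make out a small gap under the flange, so I'll press on the knob with closed fingers to check that it is seated.

```bash
python3 - <<'E'
from h import *
bot.goto(W(-11,-75,150),D); bot.grip(0,30); bot.move_linear(W(-11,-75,122),v=60); bot.pause(.2)
f0=bot.state()["ft_force"]; r=bot.move_linear(W(-11,-75,110),v=12,f_stop=16); s=bot.state(); print(r,s["tcp_pos"][2],s["ft_force"]-f0)
p=s["tcp_pos"]; bot.move_linear([p[0],p[1],200]); bot.pause(.3); print(bot.state()["time_s"])
E
```

```text
False 110.05379724646438 [-0.3  0.5 -0.5]
28.675
```

```bash
python3 - <<'E'
from h import *
s=bot.state(); print(s["gripper_width"],s["grip_force"],S(s["tcp_pos"]),s["tcp_pos"][2])
bot.goto(W(-11,-135,170),D); bot.pause(.15); im=snap("wrist","w5"); sd=bot.camera("side")
a=cv2.resize(im[40:240,220:420,::-1],(600,600),interpolation=cv2.INTER_CUBIC); b=cv2.resize(sd[160:235,225:300,::-1],(600,600),interpolation=cv2.INTER_CUBIC)
cv2.imwrite("pics/w5c.png",cv2.resize(np.hstack([a,b]),(800,400)))
i=bot.camera_info("side");T=np.linalg.inv(i["world_from_camera"]);K=i["intrinsics"]
for h in(59,63,95):
    q=(T@np.r_[W(-10.8,-75,h),1])[:3]; print(h,((K@[q[0]/-q[2],-q[1]/-q[2],1])[:2]-[225,160])*400/75+[400,0])
E
```

```text
0.26694990287710096 0.0 [-11.2 -75.1] 199.4533770957919
59 [661.  189.7]
63 [660.6 183.4]
95 [656.6 132.5]
```

View pics/w5c.png

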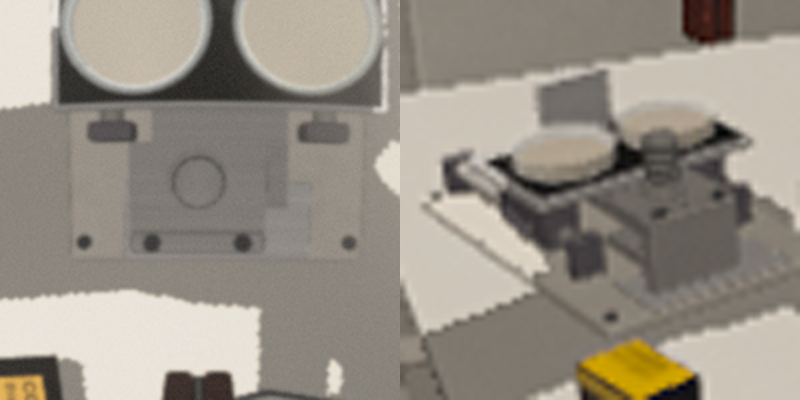

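```bash
python3 - <<'E'
from h import *
st=lambda: (lambda s:(s["tcp_pos"][2],s["gripper_width"],s["grip_force"],s["ft_force"],s["time_s"]))(bot.state())
bot.grip(45); bot.goto(W(-10.8,-75,150),D); bot.move_linear(W(-10.8,-75,94),v=80,f_stop=8); bot.pause(.1); print(st())
bot.grip(10,10); print(st()); bot.grip(10,30); bot.pause(.1); print(st())
p=bot.state()["tcp_pos"]; r=bot.move_linear([p[0],p[1],88],v=12,f_stop=15); print(r,st()); bot.pause(.1); print(st())
bot.grip(45); print(st()); p=bot.state()["tcp_pos"]; bot.move_linear([p[0],p[1],160],v=100); bot.pause(.2); print(st())
E
```

```text
(np.float64(94.41800212739518), 44.81442362258992, 0.0, array([ 0.6, -1.2,  0. ]), 31.4417)
(np.float64(94.09084877437637), 18.73164685610358, 10.000872910022736, array([-0.4, -0.2,  2. ]), 31.975)
(np.float64(94.06058146144403), 17.519629608157587, 30.002278089523315, array([-0.6,  1. ,  3.3]), 32.2917)
True (np.float64(93.94906805986855), 17.49310462469099, 30.01368373632431, array([-1.3,  0.2,  7.2]), 32.5333)
(np.float64(93.95526767711863), 17.701514713379503, 30.01345306634903, array([-2.4, -0.1,  6.9]), 32.6333)
(np.float64(93.50662026819711), 45.04706416726607, 0.0, array([ 0. , -0.4,  0.5]), 33.25)
(np.float64(159.47892734531766), 44.66773544264121, 0.0, array([-0.9, -0.6, -0.3]), 34.2667)
```

```bash
python3 - <<'E'
from h import *
bot.goto(W(-11,-75,230),D); print(bot.hand_in())
E
```

```text
the job is handed in; nothing more can be done
None
```

The platform is pushed home and the lock pin is through both ears and the eye. Its flange looks seated: gripped again, the pin would not move under a 15 N push, but an earlier press from above with closed fingers met no contact, unexplained. I let go of the pin, backed the robot clear and handed in at about 35 s.

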